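Seat the knurled collar on the bayonet spindle and hold it home

TASK

Take the knurled collar off the bench, lower it right way up over the upright spindle of the sanding attachment, turn it until its hidden keyways drop over the spindle's three pins, then push it down against the spring until it is fully home on the shoulder. Finish while still holding it there, so that a colleague can tighten the set screw: the spring lifts it again if you let go. Do not shift or knock over the other things on the bench.

Things in the scene. Friction and masses are not known exactly. Their poses are not given: they have to be found in the camera images.
- collar: Knurled aluminium collar, the thing to fit: round sleeve, 50 mm outer diameter, 32 mm high, plain 30 mm bore right through, vertical knurling, 0.1 to 0.2 kg. Lies loose and right way up on the bench. Origin: centre of its underside, z up along the bore. Not to be confused with the smooth spacer ring, only 12 mm high.
- collar_keys (a point): Point on the collar's axis 20 mm above its underside, at the ceiling of its three keyways: 120 degrees apart, cut outward from the bore in the underside only, 11 mm wide, 20 mm deep, out to 41 mm diameter, invisible from above. One is centred on the collar's x axis.
- spindle: Fixed sanding-attachment spindle, at varying places and yaws: grey base plate 110 x 110 x 16 mm, on it a steel pedestal 50 mm in diameter up to the flat shoulder 58 mm above the bench, then an upright stub 27 mm in diameter up to 100 mm, then a nose tapering to 18 mm diameter at 109 mm. Origin: centre of the base's underside, on the axis, z up.
- pin_tops (a point): Point on the spindle's axis 74 mm above the bench, level with the tops of three radial pins, 6 mm thick, 120 degrees apart, reaching 17.8 mm from the axis. Their direction differs from job to job and is not tied to the base's yaw or to this point's. Off the keyways the collar's underside rests here; turning it 2.1 rad (120 degrees) always finds the pins.
- shoulder (a point): Point on the spindle's axis on the shoulder, 58 mm above the bench. With keyways and pins within about 0.1 rad of each other the collar drops 10 mm from the pin tops onto the spring pad (underside 64 mm up); pushed on, its underside meets the shoulder: home.
- pad (a joint): Spring pad, a brass disc 39 mm in diameter around the stub that stands 6 mm proud of the shoulder: 0 = fully up (top 64 mm above the bench), 0.006 = pressed level with the shoulder. The spring pushes up with about 4 N at 0 and 8 N at 0.006.
- glue_jar: Bystander: white jar with black lid, 76 mm diameter, 85 mm high, standing. Origin: centre of its underside.
- spacer: Bystander: smooth plain spacer ring, 48 mm outer and 30 mm inner diameter, 12 mm high, lying flat. Origin: centre of its underside.
- hammer: Bystander: hammer lying flat, about 0.3 m long along its x axis. Origin: underneath, near its middle.
- brush: Bystander: brush lying flat, about 0.25 m long along its x axis. Origin: underneath, near its middle.
- tub: Bystander: clear plastic bowl, 120 mm diameter, 50 mm high. Origin: centre of its underside.
- last: Bystander: wooden shoe last 250 mm long along its x axis, 75 mm wide, 115 mm high. Origin: centre of its underside.
- screwdriver: Bystander: screwdriver lying flat, about 0.2 m long along its x axis. Origin: underneath, near its middle.
- bottle: Bystander: grey bottle, 60 mm diameter, 150 mm high, standing. Origin: centre of its underside.
Not all that is in view belongs to the job. Leave any blue or brown look-alike of the spindle alone.

How it is judged:
On the way, in this order (a step that is already met when the one before it is completed fails the run):
1. the collar is around the spindle (z of collar in the frame of spindle below 0.092 m and horizontal distance between collar and spindle below 0.006 m).
2. the collar has dropped over the pins (z of collar in the frame of spindle below 0.068 m and horizontal distance between collar and spindle below 0.005 m), for 0.1 s.
At the end, for the whole second after the job is handed in: The collar is held home: its underside at most 2 mm above the shoulder (60 mm above the bench), within 3 mm of the spindle's axis, within 0.08 rad of upright, the spring pad pressed down by more than 4 mm, and the fingers touching the collar with more than 2 N (z of collar in the frame of spindle below 0.06 m and horizontal distance between collar and spindle below 0.003 m and angle between collar's own z axis and vertical below 0.08 rad and value of joint pad above 0.004 m and contact force between the fingers and collar above 2 N); the arm keeps its last pose, push and grip.
It fails at once if another thing on the bench is shifted by more than 30 mm or knocked over (distance of any of glue_jar, spacer, hammer, brush, tub, last, screwdriver, bottle from where it was at the start of the episode above 0.03 m or angle between any of glue_jar, tub, last, bottle's own z axis and vertical above 0.5 rad).
It also fails if it takes over 58 s, if anything falls off the work surface, if the arm or the gripper's body presses on something with over 40 N, if the wrist force passes 120 N, or if a joint passes its speed limit or range.

ROBOT

A 6-joint arm with a two-finger parallel gripper is mounted at the origin on the work surface. World frame = base frame: x ahead of the robot, y to its left, z up, the work surface at z = 0. Lengths are in m, angles in rad, forces in N, time in s.
With the tool pointing down it reaches from about 0.375 to 0.975 m from the base axis. Payload 3.8 kg.
Tool frame: the origin (TCP) lies midway between the tips of the shut fingers; the grasp point (between the pads) lies 19 mm behind it; z points along the fingers, y is the line along which they close (so a half turn about z gives the same grasp; the last joint's range is limited). The gripper opens to 88 mm and grips with 3 to 60 N. Pads are 18 mm wide; open, the fingers measure 123 mm over their backs; the gripper's body (75 mm by 187 mm) begins 45 mm behind the grasp point.
Start: joints at [-1.281, 0.264, 1.604, -0, 1.274, -0.037], TCP at [0.217, -0.639, 0.239] pointing down, gripper open.
Joint ranges: [-2.63, 2.63], [-0.94, 2.18], [0.31, 2.57], [-1.31, 4.45], [0, 2.66], [-2.55, 2.55]. Speed limits (rad/s): [2.57, 2.57, 3.14, 3.14, 3.14, 3.14].

INTERFACE

Orientations are given as a rotation vector (axis times angle).
In Python, from cell import manip, inverse_kinematics, cams, order gives the robot as it stands. Calls block until the motion is done:
- manip.move_pose(position, orientation): joint-space move of the TCP to a pose.
- manip.move_linear(position, rate=0.15, rot=None): straight line of the TCP; rot=None keeps the orientation; rate is the mean speed in m/s.
- manip.set_joints(angles): joint-space move.
- manip.set_gripper(opening, force=None): finger opening in m; force is the grip in N (None keeps the last); returns when the fingers have stopped.
- manip.dwell(seconds).
- inverse_kinematics(position, orientation): joint angles nearest the present ones, or None.
- manip.state(): the state.
- cams.capture(name): name is "scene" or "top" or "wrist"; returns a dict with "image" (420x560x3 uint8, blue, green, red), "z_map" (420x560 float32, m along the optical axis (not along the pixel's ray), 0 where there is no reading), "intrinsics" (3x3 intrinsics, pixels), "position" and "orientation" of the camera in the world; the wrist camera has in their place "T_tool_cam" (4x4, takes a point from camera to tool coordinates, whose origin is the TCP and whose axes are the flange's). Camera axes: x right, y down, z forward; pixel columns grow to the right and rows downward; lengths in m; the calibration is good to about 2 mm. A picture is of the moment at which its call begins: read the wrist's pose just before it.
A pose or a line that the arm cannot do raises manip.IKError and nothing moves.
- order.close_job(): hands the job in; it is judged then, once.
The state is a dict: "clock": time; "joint_pos": joint angles; "joint_velocities": joint speeds; "tau": joint torques, N m; "tool_pos": TCP position; "tcp_rot": TCP orientation; "contact_force": force on the tool from outside, world axes, zero at the start; "moment": the same for the moment, N m; "gripper_width": finger opening in m; "grasp_force": force on a finger pad.
Only numpy, scipy, OpenCV 4.12 (cv2) and the standard library are available. Lean on these libraries where they do the work, as an engineer would, in place of code of your own. Each camera call takes 0.05 s, during which the arm holds its last target. There are 200 camera calls.

## Working session

There is one attempt and no reset: what is moved stays moved. The work goes in short steps, each a Python script; the robot and the scene stay as the last script left them, time stands still between calls to the robot, and variables do not carry over. Pictures are saved under pics/ and viewed, at most 10 in all, crops included, and the job is handed in when it is done.

```bash
ls; mkdir -p pics; cat > h.py <<'E'
import numpy as np, cv2, pickle
from scipy.spatial.transform import Rotation as R
from cell import manip, inverse_kinematics, cams, order
def rotm(o):
    o=np.array(o,float)
    return o if o.shape==(3,3) else (R.from_rotvec(o).as_matrix() if o.size==3 else None)
def snap(name):
    s=manip.state(); c=cams.capture(name); c['state']=s
    if 'T_tool_cam' in c:
        T=np.eye(4);T[:3,:3]=rotm(s['tcp_rot']);T[:3,3]=s['tool_pos'];c['T']=T@np.array(c['T_tool_cam'])
    else:
        T=np.eye(4);T[:3,:3]=rotm(c['orientation']);T[:3,3]=c['position'];c['T']=T
    z=c['z_map'];K=np.array(c['intrinsics']);v,u=np.indices(z.shape)
    P=np.stack([(u-K[0,2])/K[0,0]*z,(v-K[1,2])/K[1,1]*z,z],-1)@c['T'][:3,:3].T+c['T'][:3,3]
    P[z==0]=np.nan; c['P']=P
    return c
E
python3 - <<'E'
from h import *
for n in('scene','top'):
    c=snap(n);cv2.imwrite(f'pics/{n}0.png',c['image']);pickle.dump(c,open(n+'.pkl','wb'));print(n,c['T'].round(3).tolist(),c['intrinsics'])
print(manip.state())
E
```

```text
pics
scene [[0.577, 0.696, -0.428, 0.991], [0.817, -0.487, 0.309, -0.366], [0.006, -0.528, -0.849, 1.002], [0.0, 0.0, 0.0, 1.0]] [[417.36734753   0.         280.19840319]
 [  0.         417.36734753 209.0682051 ]
 [  0.           0.           1.        ]]
top [[-0.007, -0.998, 0.055, 0.434], [-1.0, 0.008, 0.015, -0.04], [-0.015, -0.055, -0.998, 1.794], [0.0, 0.0, 0.0, 1.0]] [[520.3687152    0.         271.88007138]
 [  0.         520.3687152  214.80573624]
 [  0.           0.           1.        ]]
{'clock': 0.1, 'joint_pos': array([-1.28088913e+00,  2.64677426e-01,  1.60516030e+00, -1.91887259e-05,
        1.27372848e+00, -3.69099778e-02]), 'joint_velocities': array([ 6.99950830e-05, -3.26888792e-03, -3.36177185e-03, -7.05260441e-04,
        1.22356537e-03,  7.67527464e-04]), 'tau': array([-2.06633749e-04, -5.03619719e+01, -3.58071184e+01,  7.30599021e-02,
        2.33023072e-02, -4.48087110e-05]), 'tool_pos': array([ 0.21650561, -0.63868696,  0.23755444]), 'tcp_rot': array([-3.09781103e+00, -5.10772206e-01,  4.19428930e-04]), 'contact_force': array([ 0.15704009, -0.31666876, -0.09934047]), 'moment': array([ 0.02474431,  0.01804536, -0.00214297]), 'grasp_force': 0.0, 'gripper_width': 0.08812552196013007}
```

View pics/scene0.png

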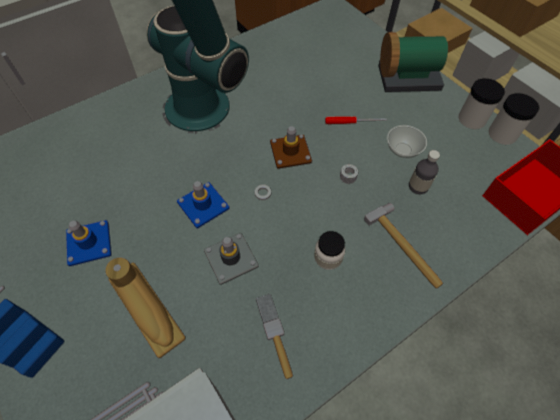

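View pics/top0.png

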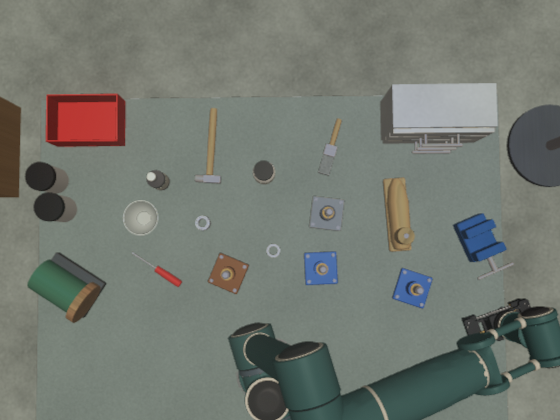

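The grey spindle is at top (327,213) and scene (230,250). The taller ring at top (202,223) and scene (349,173) is the collar. The flat ring at top (273,251) is the spacer.

```bash
python3 - <<'E'
from h import *
for n,pts in(('top',[(202,223),(273,251),(327,213)]),('scene',[(349,173),(263,192),(230,250)])):
    c=pickle.load(open(n+'.pkl','rb'));P=c['P']
    for u,v in pts:
        r=35 if pts.index((u,v))==2 else 18
        w=P[v-r:v+r,u-r:u+r].reshape(-1,3);w=w[np.isfinite(w[:,2])]
        print(n,(u,v),'zmax',w[:,2].max().round(4),'floor',np.median(w[:,2]).round(4))
        for lo,hi in((.007,.014),(.02,.04),(.09,.12)):
            q=w[(w[:,2]>lo)&(w[:,2]<hi)]
            if len(q)>5: print('  ',lo,hi,len(q),q.mean(0).round(4),((q.max(0)+q.min(0))/2).round(4),np.ptp(q,axis=0).round(3))
E
```

```text
top (202, 223) zmax 0.0437 floor 0.0007
   0.007 0.014 70 [0.5058 0.2262 0.0091] [0.509  0.229  0.0104] [0.121 0.121 0.007]
   0.02 0.04 114 [0.5092 0.2237 0.0316] [0.5098 0.2245 0.0313] [0.048 0.049 0.017]
top (273, 251) zmax 0.0239 floor 0.0007
   0.007 0.014 127 [ 0.4108 -0.0108  0.0096] [ 0.4114 -0.0142  0.0105] [0.12  0.12  0.007]
   0.02 0.04 6 [ 0.4186 -0.0134  0.0218] [ 0.4214 -0.0145  0.0222] [0.024 0.044 0.004]
top (327, 213) zmax 0.1187 floor 0.0022
   0.007 0.014 508 [ 0.5404 -0.1987  0.01  ] [ 0.5406 -0.2007  0.0105] [0.238 0.239 0.007]
   0.02 0.04 183 [ 0.5352 -0.195   0.023 ] [ 0.5376 -0.1956  0.0299] [0.117 0.112 0.02 ]
   0.09 0.12 56 [ 0.5376 -0.198   0.1063] [ 0.5375 -0.1988  0.1053] [0.023 0.023 0.027]
scene (349, 173) zmax 0.0371 floor 0.001
   0.007 0.014 41 [0.5141 0.2215 0.01  ] [0.5128 0.2242 0.0104] [0.046 0.047 0.007]
   0.02 0.04 186 [0.5126 0.2245 0.0298] [0.5117 0.226  0.0286] [0.049 0.052 0.017]
scene (263, 192) zmax 0.0169 floor 0.0006
   0.007 0.014 109 [ 0.4146 -0.0129  0.0112] [ 0.4145 -0.0132  0.0106] [0.047 0.047 0.007]
scene (230, 250) zmax 0.1121 floor 0.0019
   0.007 0.014 265 [ 0.5203 -0.2019  0.0121] [ 0.4929 -0.198   0.0105] [0.216 0.121 0.007]
   0.02 0.04 132 [ 0.5362 -0.2024  0.0253] [ 0.4875 -0.1971  0.03  ] [0.211 0.106 0.02 ]
   0.09 0.12 108 [ 0.5432 -0.1991  0.1039] [ 0.5389 -0.198   0.1012] [0.027 0.026 0.022]
```

```bash
cat >> h.py <<'E'
def down(psi): return (R.from_euler('z',psi)*R.from_euler('x',np.pi)).as_rotvec()
E
python3 - <<'E'
from h import *
print(cams.capture('wrist')['T_tool_cam'].round(3).tolist())
for n,x,y,psi in(('spindle',.538,-.198,.8),('collar',.511,.225,1.57)):
    manip.move_pose([x,y,.27],down(psi)); manip.dwell(.3)
    c=snap('wrist');pickle.dump(c,open(f'w_{n}.pkl','wb'));cv2.imwrite(f'pics/w_{n}.png',c['image'])
    P=c['P'].reshape(-1,3);P=P[np.isfinite(P[:,2])];P=P[np.hypot(P[:,0]-x,P[:,1]-y)<.1]
    for lo,hi in((.01,.018),(.025,.037),(.055,.07),(.097,.105),(.105,.113)):
        q=P[(P[:,2]>lo)&(P[:,2]<hi)]
        if len(q)>5: print(n,lo,hi,len(q),q.mean(0).round(4),((q.max(0)+q.min(0))/2).round(4),np.ptp(q,axis=0).round(3))
    s=manip.state();print(s['clock'],s['tool_pos'],s['joint_pos'].round(2))
a=np.hstack([cv2.resize(cv2.imread(f'pics/w_{n}.png'),(400,300)) for n in('spindle','collar')]);cv2.imwrite('pics/both.png',a)
E
```

```text
[[0.0, -0.966, -0.259, 0.067], [1.0, 0.0, -0.0, -0.001], [0.001, -0.259, 0.966, -0.145], [0.0, 0.0, 0.0, 1.0]]
spindle 0.01 0.018 5001 [ 0.5413 -0.1943  0.0145] [ 0.5379 -0.1976  0.014 ] [0.121 0.121 0.008]
spindle 0.025 0.037 30 [ 0.5551 -0.1842  0.031 ] [ 0.5483 -0.1883  0.0309] [0.029 0.03  0.012]
spindle 0.055 0.07 737 [ 0.5419 -0.1936  0.0591] [ 0.5381 -0.1982  0.0625] [0.049 0.049 0.015]
spindle 0.097 0.105 213 [ 0.5398 -0.1958  0.1014] [ 0.5381 -0.1981  0.1011] [0.026 0.027 0.008]
spindle 0.105 0.113 293 [ 0.5381 -0.1975  0.1074] [ 0.5378 -0.1979  0.1075] [0.02  0.02  0.005]
2.475 [ 0.53789741 -0.1984487   0.26993644] [-0.4   0.05  1.79 -0.    1.3   0.37]
collar 0.01 0.018 42 [0.5081 0.2345 0.0141] [0.5088 0.2318 0.014 ] [0.05  0.041 0.008]
collar 0.025 0.037 776 [0.5086 0.2276 0.0303] [0.5083 0.2274 0.029 ] [0.05  0.05  0.008]
4.3917 [0.51123858 0.2244268  0.2699541 ] [ 0.37  0.02  1.82 -0.    1.3   0.37]
```

View pics/both.png

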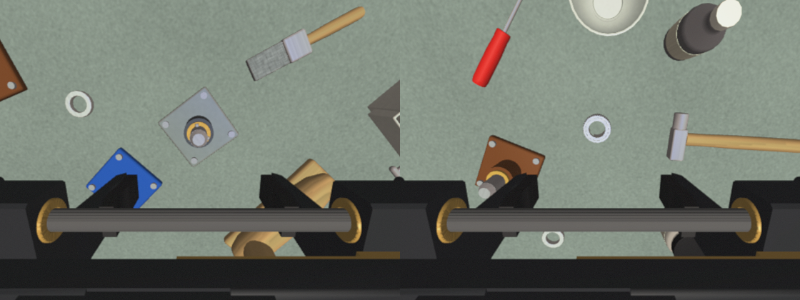

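Left half (wrist over the spindle): the grey spindle is at about (198,130), clear all round. Right half (over the collar): the knurled ring is at (597,128), with free space for the fingers.

I'll grip twice at right angles to centre the collar in the tool, then carry it over.

```bash
python3 - <<'E'
from h import *
x,y=.509,.2265
manip.move_pose([x,y,.1],down(1.6)); manip.move_linear([x,y,.007],rate=.1)
manip.set_gripper(.0,10); print(manip.state()['gripper_width'],manip.state()['grasp_force'])
manip.set_gripper(.07)
manip.move_pose([x,y,.007],down(.1)); manip.set_gripper(0,40)
s=manip.state();print(s['clock'],s['gripper_width'],s['grasp_force'],s['tool_pos'],s['contact_force'])
manip.move_linear([x,y,.2],rate=.15)
manip.move_pose([.538,-.198,.16],down(.1)); manip.dwell(.3)
s=manip.state();print(s['clock'],s['gripper_width'],s['grasp_force'],s['tool_pos'],s['contact_force'].round(2),s['joint_pos'].round(2))
c=snap('wrist');cv2.imwrite('pics/w2.png',c['image'])
E
```

```text
0.04949435283135698 9.999141948683246
9.1167 0.049444359945994 39.99990206585874 [0.50897569 0.22642639 0.00697746] [ 0.40587161 -0.4164809   0.04205759]
12.425 0.04916836575904089 40.00002553651612 [ 0.53828029 -0.19728028  0.16010188] [ 0.9   0.05 -0.77] [-0.39  0.14  1.91  0.    1.1   1.07]
```

View pics/w2.png

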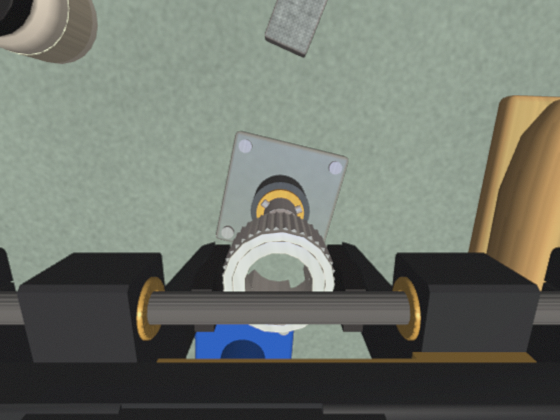

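The collar is gripped level between the fingers at (278,270), with the grey spindle just below and behind it. Lowering it under force monitoring next.

```bash
python3 - <<'E'
from h import *
p=np.array([.538,-.198,.12]); manip.move_linear(p,rate=.06)
f0=manip.state()['contact_force']; print(f0.round(2))
for i in range(22):
    p[2]-=.003 if p[2]>.085 else .001
    manip.move_linear(p,rate=.04)
    s=manip.state();f=s['contact_force']-f0;print(round(s['clock'],2),s['tool_pos'].round(4),p.round(4),f.round(1),s['moment'].round(2))
    if np.abs(f[2])>6: break
    if np.hypot(*f[:2])>3: p[:2]+=np.clip(f[:2]*.0002,-.001,.001)
E
```

```text
[ 0.13 -0.13 -1.27]
13.54 [ 0.5381 -0.198   0.1171] [ 0.538 -0.198  0.117] [-0.6  0.4  0.6] [ 0.01 -0.01 -0.04]
13.79 [ 0.5378 -0.1979  0.1137] [ 0.538 -0.198  0.114] [ 0.9  0.6 -0.6] [-0.01  0.05 -0.03]
14.04 [ 0.5377 -0.1979  0.1106] [ 0.538 -0.198  0.111] [-0.7  0.3  0.1] [-0.01 -0.04 -0.02]
14.29 [ 0.5378 -0.1979  0.1077] [ 0.538 -0.198  0.108] [0.7 0.4 0.5] [ 0.02  0.03 -0.01]
14.54 [ 0.5378 -0.1979  0.1047] [ 0.538 -0.198  0.105] [0.6 0.  0.2] [-0.04  0.03 -0.05]
14.79 [ 0.5378 -0.1979  0.1017] [ 0.538 -0.198  0.102] [ 0.2 -0.2 -0.3] [0.06 0.02 0.02]
15.04 [ 0.5378 -0.1979  0.0987] [ 0.538 -0.198  0.099] [ 0.4  0.1 -0.5] [ 0.01  0.05 -0.05]
15.29 [ 0.5378 -0.1979  0.0957] [ 0.538 -0.198  0.096] [ 0.  -0.1  0.3] [ 0.03 -0.03  0.02]
15.54 [ 0.5378 -0.1979  0.0927] [ 0.538 -0.198  0.093] [ 0.1  0.2 -0.6] [0.   0.01 0.05]
15.79 [ 0.5378 -0.1979  0.0897] [ 0.538 -0.198  0.09 ] [-0.4 -0.3 -0.4] [ 0.08 -0.03 -0.02]
16.04 [ 0.5378 -0.1979  0.0867] [ 0.538 -0.198  0.087] [-0.5 -0.9  0.2] [ 0.03 -0.03  0.03]
16.29 [ 0.5378 -0.1979  0.0837] [ 0.538 -0.198  0.084] [ 0.5 -0.1 -0.9] [ 0.02  0.   -0.02]
16.54 [ 0.538 -0.198  0.083] [ 0.538 -0.198  0.083] [-0.6  0.1 -0.5] [-0.03 -0.01 -0.01]
16.79 [ 0.5379 -0.198   0.0819] [ 0.538 -0.198  0.082] [-0.2  0.4  0.4] [ 0.01  0.01 -0.04]
17.04 [ 0.538 -0.198  0.081] [ 0.538 -0.198  0.081] [-0.  -0.1  0.2] [-0.    0.02  0.05]
17.29 [ 0.5382 -0.198   0.0807] [ 0.538 -0.198  0.08 ] [-2.2  0.6  6.5] [0.11 0.34 0.03]
```

```bash
python3 - <<'E'
from h import *
p=np.array([.538,-.198,.0801]); psi=.1; ok=False
while psi<2.35:
    psi+=.07; manip.move_pose(p,down(psi))
    s=manip.state();f=s['contact_force'];print(round(s['clock'],2),round(psi,2),s['tool_pos'].round(4),f.round(1),s['moment'].round(2))
    if f[2]<1.:
        q=p.copy();q[2]-=.002;manip.move_linear(q,rate=.04);s=manip.state();f=s['contact_force'];print('test',s['tool_pos'].round(4),f.round(1))
        if f[2]<8: ok=True;break
        manip.move_linear(p,rate=.04)
    if s['clock']>42: break
print(ok,psi)
E
```

```text
17.54 0.17 [ 0.5385 -0.1982  0.0807] [-1.6 -0.2  4.3] [0.12 0.12 0.06]
17.79 0.24 [ 0.5386 -0.1983  0.0807] [0.5 0.4 4.7] [0.13 0.07 0.1 ]
18.04 0.31 [ 0.5385 -0.1983  0.0806] [-1.2  0.9  4.4] [0.02 0.13 0.1 ]
18.29 0.38 [ 0.5386 -0.1983  0.0807] [-0.1 -0.1  5.3] [0.08 0.12 0.09]
18.54 0.45 [ 0.5386 -0.1982  0.0807] [-0.9  0.1  6. ] [0.1  0.06 0.04]
18.79 0.52 [ 0.5386 -0.1981  0.0807] [0.1 0.9 5. ] [0.14 0.06 0.05]
19.04 0.59 [ 0.5386 -0.1982  0.0806] [-1.   0.4  6.2] [0.09 0.11 0.07]
19.29 0.66 [ 0.5385 -0.1982  0.0806] [-0.6  0.9  6. ] [0.08 0.09 0.02]
19.54 0.73 [ 0.5386 -0.1982  0.0807] [-0.5  1.3  5.6] [0.07 0.07 0.05]
19.79 0.8 [ 0.5386 -0.1982  0.0807] [0.1 1.6 5.8] [0.12 0.09 0.06]
20.04 0.87 [ 0.5385 -0.1979  0.0806] [-0.2  1.2  5.6] [ 0.22  0.07 -0.02]
20.29 0.94 [ 0.5383 -0.1978  0.0805] [-0.6  1.1  5.8] [0.26 0.22 0.03]
20.54 1.01 [ 0.538  -0.1983  0.0802] [-1.4 -1.5  4. ] [-0.13  0.18  0.09]
20.79 1.08 [ 0.5377 -0.1981  0.0795] [-0.6 -1.5 -1. ] [-0.22 -0.1  -0.03]
test [ 0.5382 -0.1987  0.0783] [-0.8 -3.1  2.1]
True 1.0800000000000005
```

It dropped over the pins at ψ ≈ 1.08. I'll nudge towards the middle of the keyway and push down.

```bash
python3 - <<'E'
from h import *
p=np.array([.538,-.198,.0781]); manip.move_pose(p,down(1.13)); manip.set_gripper(0,50)
for i in range(18):
    p[2]-=.001; manip.move_linear(p,rate=.02)
    s=manip.state();f=s['contact_force'];print(round(s['clock'],2),p[2].round(4),s['tool_pos'].round(4),f.round(1),s['moment'].round(2),s['gripper_width'].round(4))
    if f[2]>22: break
E
```

```text
Traceback (most recent call last):
AttributeError: 'float' object has no attribute 'round'
```

```bash
python3 - <<'E'
from h import *
p=np.array([.538,-.198,.0771])
for i in range(18):
    p[2]-=.001; manip.move_linear(p,rate=.02)
    s=manip.state();f=s['contact_force'];print(round(s['clock'],2),p[2].round(4),s['tool_pos'].round(4),f.round(1),s['moment'].round(2),s['gripper_width'])
    if f[2]>22: break
E
```

```text
22.01 0.0761 [ 0.5378 -0.1981  0.076 ] [-2.2 -2.1  1.1] [-0.48  0.26  0.13] 0.04942053093459538
22.26 0.0751 [ 0.5379 -0.1981  0.075 ] [-1.3 -3.7  1.2] [-0.58  0.36  0.11] 0.04889232118570071
22.51 0.0741 [ 0.5379 -0.1981  0.0739] [-2.2 -4.   1.6] [-0.56  0.39  0.13] 0.04879951564636733
22.76 0.0731 [ 0.5379 -0.198   0.0729] [-1.4 -3.3  1.7] [-0.58  0.42  0.18] 0.04906299254777028
23.01 0.0721 [ 0.538 -0.198  0.072] [-3.  -3.1  0.9] [-0.56  0.41  0.15] 0.04928193991558902
23.26 0.0711 [ 0.538 -0.198  0.071] [-3.5 -3.8  1.7] [-0.67  0.44  0.18] 0.04953832614678774
23.51 0.0701 [ 0.538  -0.198   0.0704] [-4.9 -3.1  4.7] [-0.45  0.64  0.18] 0.049226249616784096
23.76 0.0691 [ 0.538  -0.1981  0.0696] [-5.6 -2.3  6.4] [-0.47  0.69  0.17] 0.04951697910542732
24.01 0.0681 [ 0.538  -0.1981  0.0687] [-4.6 -2.9  5.5] [-0.47  0.7   0.15] 0.049384368049238785
24.26 0.0671 [ 0.538  -0.1981  0.0678] [-4.9 -2.5  7.8] [-0.45  0.79  0.15] 0.04938844459574119
24.51 0.0661 [ 0.538  -0.1981  0.0669] [-5.3 -1.7  7.2] [-0.49  0.82  0.14] 0.04897151164343684
24.76 0.0651 [ 0.538 -0.198  0.066] [-4.8 -2.7  8.1] [-0.41  0.86  0.17] 0.04925578262934545
25.01 0.0641 [ 0.538  -0.198   0.0651] [-5.1 -2.6  8.9] [-0.39  0.83  0.13] 0.04925040930354041
25.26 0.0631 [ 0.538  -0.1981  0.0649] [-7.7 -1.5 15.6] [-0.27  1.18  0.18] 0.04913434576466135
25.51 0.0621 [ 0.5381 -0.1981  0.0649] [-9.2 -0.6 19. ] [-0.1   1.61  0.12] 0.049283587441738545
25.76 0.0611 [ 0.5381 -0.1981  0.0649] [-13.2   0.9  26.6] [0.03 2.04 0.1 ] 0.04893773349690963
```

It hit a hard stop 15.8 mm below the pin tops (16 mm expected), with the pad contact at the right height. So the collar is home without slipping in the grip.

```bash
python3 - <<'E'
from h import *
manip.move_linear([.538,-.198,.0620],rate=.02); manip.dwell(.5)
s=manip.state();print(s['clock'],s['tool_pos'].round(4),s['contact_force'].round(1),s['grasp_force'],s['gripper_width'])
if s['tool_pos'][2]<.0655: print(order.close_job())
E
```

```text
26.5083 [ 0.5381 -0.1981  0.0649] [-11.6  -0.2  20.8] 50.00001191588922 0.04932476903583453
the job is handed in; nothing more can be done
None
```

I handed the job in at 26.5 s with the collar over the pins, pushed to the hard stop at the shoulder height, and held there with a 50 N grip and about 21 N downward push; no verdict came back.

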